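# Load the pinball and hold the shooter drawn for the skill shot

### The arm

A 6-joint arm with a two-finger parallel gripper is mounted at the origin on the work surface. World frame = base frame: x ahead of the robot, y to its left, z up, the work surface at z = 0. Lengths are in m, angles in rad, forces in N, time in s.
With the tool pointing down it reaches from about 0.325 to 0.85 m from the base axis. Payload 15.5 kg.
Tool frame: the origin (TCP) lies midway between the tips of the shut fingers; the grasp point (between the pads) lies 19 mm behind it; x points along the fingers, y is the direction in which the jaws open and shut, and the axes are right-handed (so a half turn about x gives the same grasp; the last joint's range is limited). The gripper opens to 91 mm and grips with 3 to 60 N. Pads are 32 mm wide; open, the fingers measure 118 mm over their backs; the gripper's body (76 mm by 178 mm) begins 60 mm behind the grasp point.
Start: joints at [1.01, 0.494, 1.345, -0, 1.302, -0.096], TCP at [0.281, 0.558, 0.214] pointing down, gripper open.
Joint ranges: [-2.91, 2.91], [-0.82, 2.16], [0.22, 2.67], [-1.22, 4.37], [0.12, 2.79], [-3.08, 3.08]. Speed limits (rad/s): [1.89, 1.89, 2.57, 3.01, 3.01, 3.01].

### API

Orientations are given as a unit quaternion [x, y, z, w].
In Python, from bench import r, optics gives the robot as it stands. The module is installed in compiled form; this text tells all that it offers.
- The arm moves only by the tool move_arm, never from a script. Its arguments are lists of equal length, an entry for each row: "grip": the closure, from -1 (fully open) to 1 (shut); "translation": the shift along the tool's x, y, z in mm, a list of three; "spin": the turn about the tool's x in units of 6 degrees (1.0 is 6 degrees). A call has 1 to 8 rows; each row is the pose to reach, as a shift and turn from the pose commanded when the call began, along the tool's axes at that moment; what a row does not reach only later rows make up. A row lasts 1/8 s, in which the tool goes at most 62.5 mm and 10.7 degrees, less where a joint would pass 70% of its speed; a pose out of reach is approached as far as the arm can. A call with a gripper value outside its range is refused whole. The fingers move at their own pace and stop on an object; "squeeze" is the grip in N (left out, the last holds). Time passes only in rows, so rows that repeat a pose let the fingers close. It gives the time, the measured TCP pose, the force and the opening at its end, in the units of the state.
- r.read_state(): the state, without advancing time (a new reading comes with each control period).
- optics.grab_frame(name): name is "side" or "top" or "wrist"; returns the picture (480x640x3 uint8, blue, green, red); there is no depth.
- optics.camera_model(name): a dict with "fov_y" (degrees; the focal length in pixels is half the picture's height over the tangent of half this angle, whatever the lens; pixels are square), "cx", "cy" (the principal point, pixels), "T" (4x4, takes a point from camera to world coordinates). Camera axes: x right, y down, z forward; pixel columns grow to the right and rows downward; lengths in m; the calibration is good to about 2 mm. A picture is of the moment at which its call begins: read the wrist's pose just before it. camera_model takes no time and is no camera call; for the wrist camera it gives the pose at the moment of the call.
- r.job_done(): hands the job in, once; it reports no verdict.
The state is a dict: "clock": time; "joint_pos": joint angles; "joint_vel": joint speeds; "joint_torque": joint torques, N m; "position": TCP position; "orientation": TCP orientation; "ft_force": force on the tool from outside, world axes, zero at the start; "moment": the same for the moment, N m; "opening": finger opening in m.
Only numpy, scipy, OpenCV 4.12 (cv2) and the standard library are available. Lean on these libraries where they do the work, as an engineer would, in place of code of your own. Each camera call takes 0.05 s, during which the arm holds its last target. There are 200 camera calls.

### The job

Set up the skill shot on the tabletop pinball machine: take the polished steel ball from the wooden ball rack and put it into the shooter lane on the right of the playfield, so that it comes to rest at the bottom of the lane in front of the still un-pulled plunger. Then draw the plunger out by its black knob until the red collar on its rod stands inside the yellow band of the gauge, never letting it snap back, and finish while you are still holding it there, ball waiting in the lane. Leave the white and the black ball in the rack and do not disturb the other things on the table.

Things in the scene. Friction and masses are not known exactly. Their poses are not given: they have to be found in the camera images.
- cabinet: pinball machine: fixed, open-topped wooden case, 410 wide, 600 long. Origin: on the table under the point where the plunger's axis (85 mm up) leaves its front face. x: level, from the front face to the far end, plan direction of lane and plunger; y left; z up. Playfield, walls and plunger rise 6.5 degrees towards +x. Wall tops lie 14.5 mm above the plunger's axis. Spans y -34 to 375 mm
- lane_stop (a point): middle of the face of the steel ball stop at the bottom of the shooter lane, at ball-centre height, 89 mm behind the front face. A ball rolls down the lane by itself and rests with its centre 11.5 mm up-lane of this point, or 17.5 mm while the un-pulled plunger's white tip pokes through the stop's slot. The stop is as high as the walls (28 mm above the lane floor)
- lane_load (a point): point on the lane's centre line 50 mm up-lane of the stop, at the height of the centre of a ball lying there (13.5 mm above the lane floor): a good place to let the ball go. The lane is a straight groove 38 mm wide along the cabinet's x, open above; its right wall (15 mm thick) stands 28 mm above the lane floor, its left guide (6 mm thick) 24 mm
- knob (a point): centre of the black round plunger knob, 32 mm in diameter, 31 mm long (widest part 14 mm long), at rest 44 mm in front of the front face and 80 mm above the table, free on all sides. It is pulled straight out along its axis: towards the cabinet's -x and 6.5 degrees downward
- plunger (a joint): how far the plunger is pulled out, m: 0 at rest (sprung home), 0.042 at its end stop, 0.033 with the red collar in the middle of the yellow band; the band is 8 mm wide. The return spring pulls with about 3 N at rest and 9 N at the mark, and the plunger flies home and shoots the ball if let go
- collar (a point): centre of the red collar (disc 25 mm in diameter, 4 mm thick) on the plunger's rod, seen from above in the open slot between the front panel and the ball stop
- mark (a point): the point on the plunger's axis level with the middle of the yellow band (8 mm wide along the axis) of the gauge on both sides of the slot; the collar's centre reaches it when the plunger is pulled out 33 mm
- rack: the ball rack, a fixed dark wooden bar 165 x 40 x 14 mm with three round 14 mm seats in a row, 55 mm apart along its x; origin: centre of the underside
- steel_ball_center (a point): centre of the polished steel ball, 27 mm in diameter, about 80 g; at the start it sits in one of the three seats of the rack, its centre 25.5 mm above the table, 11.5 mm above the rack's top
- white_ball_center (a point): centre of the white ball, 27 mm, in another seat of the rack: to be left there
- black_ball_center (a point): centre of the black ball, 27 mm, in another seat of the rack: to be left there
- mug: blue mug, 80 mm in diameter, 95 mm high; origin under its centre; to be left alone
- succulent: potted succulent, pot 68 mm in diameter, 100 mm high with its leaves; origin under its centre; to be left alone
- stick_a: wooden drumstick lying along its x, 400 mm long, 15 mm thick; to be left alone
- stick_b: a second drumstick like it; to be left alone
- remote: black remote control, 150 x 44 x 18 mm; origin under its centre; to be left alone

How it is judged:
On the way:
1. the steel ball lies let go at the bottom of the shooter lane, the plunger still at rest (x of steel_ball_center in the frame of lane_stop between 0.004 and 0.026 m and y of steel_ball_center in the frame of lane_stop between -0.012 and 0.012 m and z of steel_ball_center in the frame of lane_stop between -0.006 and 0.009 m and linear speed of steel_ball below 0.03 m/s and contact force between each of the arm, the fingers and steel_ball below 0.1 N and value of joint plunger below 0.005 m), for 0.3 s.
At the end, for the whole second after the job is handed in: the gripper still holds the plunger at rest, the red collar within 4 mm of the middle of the yellow band (29 to 37 mm of pull); the steel ball lies still and untouched at the bottom of the lane, its centre 4 to 26 mm up-lane of the stop; the white and black balls are in their seats (10 mm) (value of joint plunger between 0.029 and 0.037 m and velocity of joint plunger between -0.01 and 0.01 m/s and contact force between the fingers and plunger above 5 N and x of steel_ball_center in the frame of lane_stop between 0.004 and 0.026 m and y of steel_ball_center in the frame of lane_stop between -0.012 and 0.012 m and z of steel_ball_center in the frame of lane_stop between -0.006 and 0.009 m and linear speed of steel_ball below 0.03 m/s and contact force between the fingers and steel_ball below 0.1 N and distance of each of white_ball_center, black_ball_center from where it was at the start of the episode below 0.01 m); the arm keeps its last pose, push and grip.
It fails at once if the plunger is let snap back (velocity of joint plunger below -0.5 m/s).
It fails at once if the white or the black ball is taken or knocked out of its seat (distance of any of white_ball_center, black_ball_center from where it was at the start of the episode above 0.012 m).
It fails at once if a bystander is pushed about or tipped (distance of any of mug, succulent, stick_a, stick_b, remote from where it was at the start of the episode above 0.03 m or angle between any of mug, succulent's own z axis and vertical above 0.4 rad).
It also fails if it takes over 48 s, if anything falls off the work surface, if the arm or the gripper's body presses on something with over 40 N, if the wrist force passes 120 N, or if a joint passes its speed limit or range.

## Working session

There is one attempt and no reset: what is moved stays moved. The work goes in short steps, Python scripts to look and compute and a tool call to move; the robot and the scene stay as the last step left them, time stands still between calls to the robot, and variables do not carry over. Pictures are saved under pics/ and viewed, about 8 in all and at most 12, crops included, and the job is handed in when it is done.

Besides the shell and the picture viewer there is one more tool, called after ">>>" as name(argument=value, ...) on one line, values as JSON. move_arm: Moves the arm, as the interface text tells. Its arguments: {"type":"object","properties":{"grip":{"type":"array","items":{"type":"number"}},"translation":{"type":"array","items":{"type":"array","items":{"type":"number"}}},"spin":{"type":"array","items":{"type":"number"}},"squeeze":{"type":"number"}},"required":["grip","translation","spin"]}

```bash
mkdir -p pics
python3 - <<'E'
from bench import r, optics
import cv2, numpy as np
for n in ("side","top","wrist"):
    m=optics.camera_model(n); im=optics.grab_frame(n); cv2.imwrite(f"pics/{n}0.png",im)
    print(n,m["fov_y"],m["cx"],m["cy"],np.round(m["T"],4).tolist(), {k for k in m})
print(r.read_state())
E
```

```text
side 45.39896157956847 316.6336530578631 231.89258494941393 [[0.919, -0.2442, 0.3095, 0.0331], [-0.3939, -0.599, 0.6972, -1.1337], [0.0151, -0.7626, -0.6467, 1.0525], [0.0, 0.0, 0.0, 1.0]] {'fov_y', 'T', 'cx', 'cy'}
top 48.483393655762235 314.4741220259342 240.28281700380685 [[0.016, -0.9951, 0.0974, 0.3552], [-0.9998, -0.0168, -0.0079, -0.0841], [0.0095, -0.0973, -0.9952, 1.3388], [0.0, 0.0, 0.0, 1.0]] {'fov_y', 'T', 'cx', 'cy'}
wrist 64.8406585598713 320.84065892264863 238.17929258956084 [[0.4487, 0.8657, 0.222, 0.2175], [0.8937, -0.4342, -0.1129, 0.5903], [-0.0013, 0.2491, -0.9685, 0.3843], [0.0, 0.0, 0.0, 1.0]] {'fov_y', 'T', 'cx', 'cy'}
{'clock': 0.15, 'joint_pos': array([ 1.00947190e+00,  4.94068576e-01,  1.34596064e+00, -1.01702252e-05,
        1.30250153e+00, -9.54837775e-02]), 'joint_vel': array([-0.00103768, -0.00123102, -0.00220957,  0.00181213, -0.0011156 ,
       -0.00045789]), 'joint_torque': array([ 2.21205388e-03, -8.79188490e+01, -3.82049739e+01,  7.06308195e-02,
        5.03455102e-02, -5.33287130e-05]), 'position': array([0.280575  , 0.55816863, 0.21346729]), 'orientation': array([ 0.16289836,  0.68811624, -0.16352848,  0.68790886]), 'ft_force': array([-0.14061605, -0.1050342 ,  0.84729615]), 'moment': array([-0.0220207 ,  0.01738948,  0.03914005]), 'opening': 0.09102649624148351}
```

View pics/top0.png

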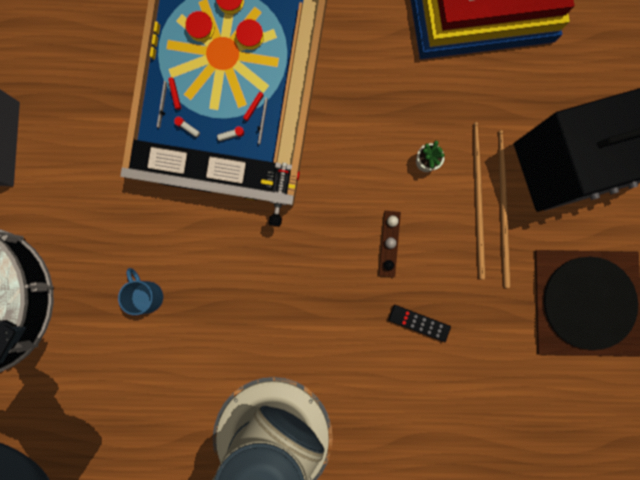

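View pics/side0.png

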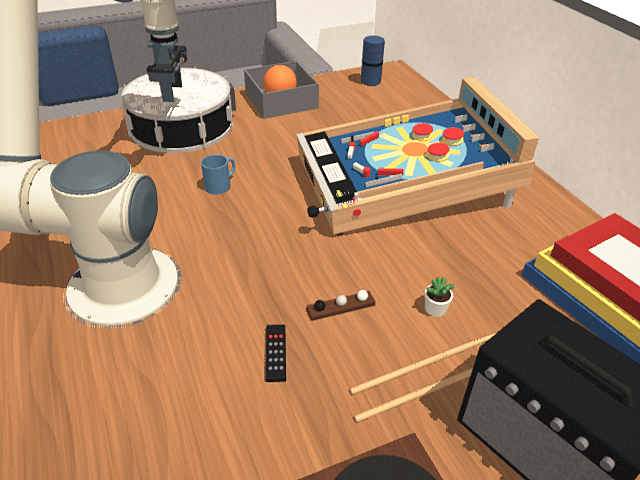

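Top view: knob (276,219), steel ball (391,243) between white (393,220) and black (388,266); cabinet front edge (122,177)–(292,203). Side view: knob (313,211), steel (341,300), white (362,296), black (320,305).

```bash
cat > h.py <<'E'
import numpy as np, cv2
def ray(m,u,v):
    f=240/np.tan(np.radians(m["fov_y"]/2)); T=np.array(m["T"])
    d=T[:3,:3]@np.array([(u-m["cx"])/f,(v-m["cy"])/f,1]); return T[:3,3],d/np.linalg.norm(d)
def plane(m,u,v,z):
    o,d=ray(m,u,v); return o+d*(z-o[2])/d[2]
def tri(rs):
    A=sum(np.eye(3)-np.outer(d,d) for o,d in rs); b=sum((np.eye(3)-np.outer(d,d))@o for o,d in rs)
    p=np.linalg.solve(A,b); return p,[np.linalg.norm(np.cross(p-o,d)) for o,d in rs]
def proj(m,p):
    f=240/np.tan(np.radians(m["fov_y"]/2)); T=np.array(m["T"]); q=T[:3,:3].T@(np.array(p)-T[:3,3])
    return np.array([m["cx"]+f*q[0]/q[2],m["cy"]+f*q[1]/q[2]])
E
python3 - <<'E'
from h import *; from bench import optics
t=optics.camera_model("top"); s=optics.camera_model("side")
for n,a,b in (("knob",(276,219),(313,211)),("steel",(391,243),(341,300)),("white",(393,220.5),(362,296)),("black",(388.5,266),(320,305))):
    p,e=tri([ray(t,*a),ray(s,*b)]); print(n,p.round(4),np.round(e,4), plane(t,*a,.08 if n=="knob" else .0255).round(4),plane(s,*b,.08 if n=="knob" else .0255).round(4))
im=cv2.imread("pics/top0.png"); a=cv2.resize(im[130:240,230:340],None,fx=5,fy=5,interpolation=cv2.INTER_CUBIC)
c=cv2.imread("pics/side0.png"); b=cv2.resize(c[160:240,290:380],(550,489),interpolation=cv2.INTER_CUBIC)
o=np.zeros((550,1100,3),np.uint8); o[:,:550]=a; o[:489,550:]=b
cv2.imwrite("pics/c1.png",cv2.resize(o,(800,400)))
E
```

```text
knob [ 0.5258 -0.0012  0.0806] [0.002 0.002] [ 0.5278 -0.0018  0.08  ] [ 5.241e-01 -2.000e-04  8.000e-02]
steel [ 0.4795 -0.2841  0.0253] [0.0008 0.0008] [ 0.4802 -0.2843  0.0255] [ 0.4786 -0.2841  0.0255]
white [ 0.5353 -0.2891  0.022 ] [0.0018 0.0018] [ 0.5366 -0.2892  0.0255] [ 0.5318 -0.2916  0.0255]
black [ 0.4242 -0.2787  0.0247] [0.001 0.001] [ 0.4231 -0.2782  0.0255] [ 0.4249 -0.2796  0.0255]
```

View pics/c1.png

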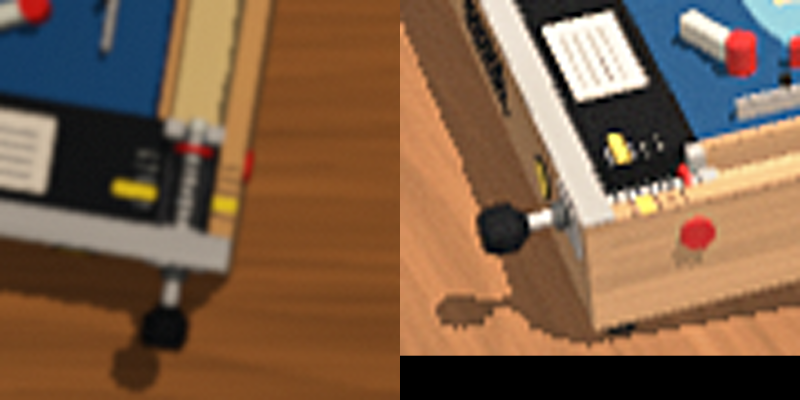

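Crop: knob, collar (red) at top px ≈(283.6,171), front-right corner ≈(292.7,204.3), yellow bands seen. Triangulated heights agree (knob 0.0806, steel 0.0253). Now the planning helper, and the cabinet yaw.

```bash
cat >> h.py <<'E'
from scipy.spatial.transform import Rotation as R
def plan(st,p,jaw=None):
    """shift in tool mm to TCP p, spin units to bring tool y along world azimuth jaw (deg, mod 180)"""
    q=R.from_quat(st["orientation"]).as_matrix(); d=q.T@(np.array(p)-st["position"])*1000
    out=[d.round(1).tolist()]
    if jaw is not None:
        y=np.array([np.cos(np.radians(jaw)),np.sin(np.radians(jaw)),0]); a=np.degrees(np.arctan2(y@q[:,2],y@q[:,1]))
        out+=[round(x/6,2) for x in (a,a-180*np.sign(a))]
    return out
E
python3 - <<'E'
from h import *; from bench import optics,r
t=optics.camera_model("top"); st=r.read_state()
print(R.from_quat(st["orientation"]).as_matrix().round(3).tolist())
L=plane(t,122,177,.0995);Rr=plane(t,292.7,204.3,.0995); d=L-Rr; print(L,Rr,np.linalg.norm(d),np.degrees(np.arctan2(d[1],d[0]))-90)
K=plane(t,276,219,.08)
for z in (.093,.096): C=plane(t,283.6,171.2,z); d=C-K; print(C,np.linalg.norm(d),np.degrees(np.arctan2(d[1],d[0])))
print(plan(st,(.48,-.284,.16),84.5), plan(st,(.48,-.284,.16),-10))
E
```

```text
[[-0.0, 0.449, 0.893], [-0.001, 0.893, -0.449], [-1.0, -0.001, -0.0]]
[0.6186544  0.36172319 0.0995    ] [ 0.56067598 -0.04146091  0.0995    ] 0.4073314573724188 -8.183113513096288
[ 0.6409503  -0.01802753  0.093     ] 0.11503044336065085 -8.184607963467736
[ 0.64026229 -0.01818671  0.096     ] 0.11475631462084668 -8.313440815418398
[[54.0, -662.8, 556.5], np.float64(-3.53), np.float64(26.47)] [[54.0, -662.8, 556.5], np.float64(12.22), np.float64(-17.78)]
```

>>> move_arm(grip=[-1,-1,-1,-1,-1,-1,-1,-1], translation=[[0,-45,38],[0,-90,76],[0,-135,114],[0,-180,151],[0,-225,189],[0,-270,227],[0,-315,265],[0,-360,302]], spin=[0,-0.5,-1,-1.5,-2,-2.5,-3,-3.53])

```text
clock: 1.15
position: [0.389, 0.0993, 0.214]
orientation: [0.033, 0.706, -0.033, 0.706]
ft_force: [0.5, 0.4, 0.0]
opening: 0.091
```

Run:
```python
from h import *; from bench import r
st=r.read_state(); print(st["position"],st["joint_pos"].round(2),plan(st,(.48,-.284,.16),84.5))
```

```text
[0.3890183  0.09932385 0.2140386 ] [ 0.1   0.18  1.86 -0.    1.11 -1.38] [[54.1, -373.1, 126.6], np.float64(0.02), np.float64(-29.98)]
```

>>> move_arm(grip=[-0.4,-0.4,-0.4,-0.4,-0.4,-0.4,-0.4,-0.4], translation=[[0,-53,18],[0,-106,36],[0,-160,54],[0,-213,72],[0,-266,90],[10,-320,108],[30,-373,126.6],[54,-373,126.6]], spin=[0,0,0,0,0,0,0,0])

```text
clock: 2.15
position: [0.4799, -0.2861, 0.1591]
orientation: [0.035, 0.706, -0.036, 0.707]
ft_force: [0.4, 1.2, -0.5]
opening: 0.0638
```

Run:
```python
from h import *; from bench import r,optics
st=r.read_state(); print(st["position"],st["joint_pos"].round(2),st["opening"]); m=optics.camera_model("wrist"); im=optics.grab_frame("wrist")
for n,p in (("steel",(.4797,-.284,.0255)),("white",(.5345,-.2893,.0255)),("black",(.4249,-.2787,.0255))): print(n,proj(m,p))
cv2.imwrite("pics/w1.png",im)
```

```text
[ 0.47988887 -0.2861331   0.15908963] [-0.64  0.46  1.58 -0.    1.1  -2.12] 0.0638429623968005
steel [323.0276747  228.46798518]
white [323.07839446 290.63259444]
black [322.97226586 160.55620656]
```

View pics/w1.png

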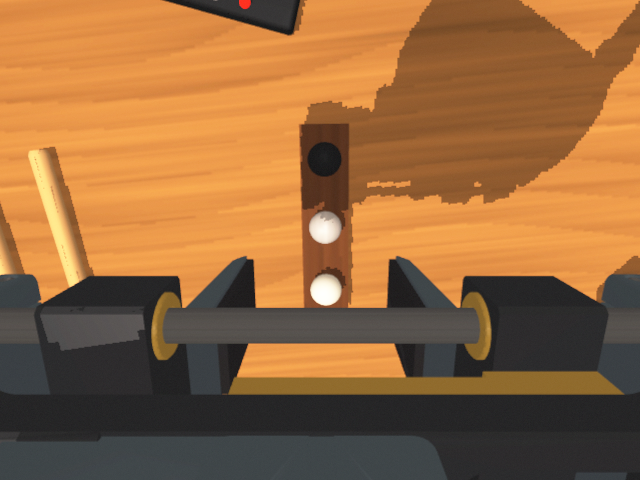

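Wrist view: steel at (325,228), white (325.5,290), black (323.5,159); within 2 px of prediction, rack upright in the picture so the jaw yaw is right.

Run:
```python
from h import *; from bench import r,optics
st=r.read_state(); m=optics.camera_model("wrist"); p=plane(m,325,228,.0255); print(p,plane(m,325.5,290,.0255),plane(m,323.5,159,.0255))
print(plan(st,(p[0],p[1],.018),84.5))
```

```text
[ 0.47617831 -0.27890231  0.0255    ] [ 0.53018248 -0.28363268  0.0255    ] [ 0.42102759 -0.27481208  0.0255    ]
[[138.0, 3.9, -1.7], np.float64(-0.02), np.float64(29.98)]
```

Run:
```python
from h import *; from bench import r,optics
m=optics.camera_model("wrist"); im=optics.grab_frame("wrist"); st=r.read_state(); print(st["position"])
print([proj(m,p).round(1) for p in ((.4797,-.284,.0255),(.5345,-.2893,.0255),(.4249,-.2787,.0255))])
g=cv2.cvtColor(im,cv2.COLOR_BGR2HSV)[...,1]; mk=((g<60)&(im[...,2]>90)).astype(np.uint8); mk[:,:300]=0;mk[:,350:]=0;mk[:200]=0;mk[308:]=0
n,_,s,c=cv2.connectedComponentsWithStats(mk)
for i in range(1,n):
    if s[i,4]>100: print(s[i],c[i].round(1),plane(m,*c[i],.0255))
print(plan(st,(.4797,-.284,.018),84.5))
```

```text
[ 0.47765971 -0.28208275  0.15752304]
[array([319.2, 232.8]), array([319.4, 295.3]), array([319. , 164.5])]
[305 216  32  32 799] [320.9 231.3] [ 0.47862128 -0.28250376  0.0255    ]
[307 279  30  29 712] [321.7 293.8] [ 0.53333818 -0.28718953  0.0255    ]
[[139.5, -2.0, 2.8], np.float64(-0.01), np.float64(29.99)]
```

>>> move_arm(grip=[-0.4,-0.4,-0.4,-0.4,-0.4,-0.4], translation=[[40,-0.8,1.7],[80,-0.8,1.7],[115,-0.8,1.7],[130,-0.8,1.7],[130,-0.8,1.7],[130,-0.8,1.7]], spin=[0,0,0,0,0,0])

```text
clock: 3.0
position: [0.4814, -0.2836, 0.0313]
orientation: [0.034, 0.706, -0.034, 0.707]
ft_force: [-0.1, 0.0, -0.1]
opening: 0.0641
```

Run:
```python
from h import *; from bench import r,optics
st=r.read_state(); print(st["position"],st["joint_vel"].round(3), plan(st,(.4788,-.2828,.018),84.5))
```

```text
[ 0.48138364 -0.28360301  0.03131305] [-0.002 -0.004  0.    -0.    -0.003 -0.002] [[13.3, 0.6, -2.7], np.float64(0.0), np.float64(-30.0)]
```

>>> move_arm(grip=[-0.4,-0.4,1,1,1,1,1,1], translation=[[8,0.6,-2.7],[13.3,0.6,-2.7],[13.3,0.6,-2.7],[13.3,0.6,-2.7],[13.3,0.6,-2.7],[13.3,0.6,-2.7],[13.3,0.6,-2.7],[13.3,0.6,-2.7]], spin=[0,0,0,0,0,0,0,0], squeeze=15)

```text
clock: 4.0
position: [0.4781, -0.2825, 0.0167]
orientation: [0.034, 0.706, -0.034, 0.706]
ft_force: [0.3, 0.4, 0.6]
opening: 0.0256
```

Run:
```python
from h import *; from bench import r,optics
st=r.read_state(); print(st["position"],st["opening"],st["ft_force"])
a=np.radians(-8.2); X=np.array([np.cos(a),np.sin(a),0]); Y=np.array([-np.sin(a),np.cos(a),0])
t=optics.camera_model("top"); K=np.array([.5265,-.0012,.08]); O=K+.044*X; print("O",O)
for xx in (.139,): print("load",O+X*.139)
```

```text
[ 0.47810891 -0.28246012  0.01667842] 0.02561865887071241 [0.31056485 0.41331548 0.57067076]
O [ 0.57005015 -0.00747567  0.08      ]
load [ 0.70762905 -0.02730109  0.08      ]
```

>>> move_arm(grip=[1,1,1,1,1,1,1,1], translation=[[-30,0,0],[-80,0,0],[-130,0,0],[-158,0,0],[-158,0,0],[-158,0,0],[-158,0,0],[-158,0,0]], spin=[0,0,1.5,3,4.5,6,7.5,9])

```text
clock: 5.0
position: [0.4779, -0.2822, 0.1745]
orientation: [0.353, 0.613, -0.352, 0.613]
ft_force: [-0.2, 0.2, -1.2]
opening: 0.0258
```

Run:
```python
from h import *; from bench import r,optics
st=r.read_state(); print(st["position"],st["opening"],st["ft_force"],plan(st,(.7076,-.0273,.175),-8.2))
```

```text
[ 0.47785772 -0.2822382   0.17450377] 0.025774896711247258 [-0.18369078  0.21801779 -1.22299786] [[-0.5, 326.8, -104.8], np.float64(6.4), np.float64(-23.6)]
```

>>> move_arm(grip=[1,1,1,1,1,1,1,1], translation=[[0,45,-15],[0,95,-30],[0,145,-47],[0,195,-63],[0,245,-79],[0,290,-93],[0,326.8,-104.8],[0,326.8,-104.8]], spin=[0.8,1.6,2.5,3.4,4.3,5.2,6.1,6.4])

```text
clock: 6.0
position: [0.7075, -0.0239, 0.1739]
orientation: [0.533, 0.465, -0.533, 0.464]
ft_force: [-0.4, 0.5, -1.2]
opening: 0.026
```

>>> move_arm(grip=[1,1,1,1], translation=[[0,0,0],[0,0,0],[0,0,0],[0,0,0]], spin=[0,0,0,0])

```text
clock: 6.5
position: [0.7063, -0.0267, 0.1748]
orientation: [0.533, 0.464, -0.533, 0.464]
ft_force: [-0.1, 0.7, -0.6]
opening: 0.0257
```

Run:
```python
from h import *; from bench import r,optics
st=r.read_state(); print(st["position"],st["joint_pos"].round(2),st["opening"]); m=optics.camera_model("wrist"); im=optics.grab_frame("wrist")
a=np.radians(-8.2); X=np.array([np.cos(a),np.sin(a),0]); Y=np.array([-np.sin(a),np.cos(a),0])
O=np.array([.57,-.0075,0])
for x in (.089,.139,.2,.25):
  for y,dz in ((-.034,.0145),(-.019,.0145),(.019,.0105),(.025,.0105),(0,0)):
    p=O+X*x+Y*y+[0,0,.085+x*np.tan(np.radians(6.5))+dz]; q=proj(m,p); print(x,y,q.round(1)); cv2.circle(im,tuple(int(v) for v in q.round()),2,(255,0,255),-1)
print(plan(st,(.7076,-.0273,.175),-8.2))
cv2.imwrite("pics/w2.png",im)
```

```text
[ 0.70631124 -0.02672474  0.17476476] [-0.12  0.65  1.17 -0.    1.33  0.02] 0.025728262115668362
0.089 -0.034 [249.4 301.2]
0.089 -0.019 [248.4 280.3]
0.089 0.019 [247.1 223. ]
0.089 0.025 [246.7 213.9]
0.089 0 [251.2 246.8]
0.139 -0.034 [323.6 305.2]
0.139 -0.019 [323.8 283.8]
0.139 0.019 [324.1 225.4]
0.139 0.025 [324.2 216.1]
0.139 0 [323.8 249.5]
0.2 -0.034 [418.7 310.2]
0.2 -0.019 [420.4 288.4]
0.2 0.019 [423.1 228.3]
0.2 0.025 [423.8 218.8]
0.2 0 [416.8 252.9]
0.25 -0.034 [500.6 314.6]
0.25 -0.019 [503.7 292.3]
0.25 0.019 [508.5 230.9]
0.25 0.025 [509.8 221.1]
0.25 0 [496.8 255.9]
[[-0.2, 1.4, 0.4], np.float64(0.05), np.float64(-29.95)]
```

View pics/w2.png

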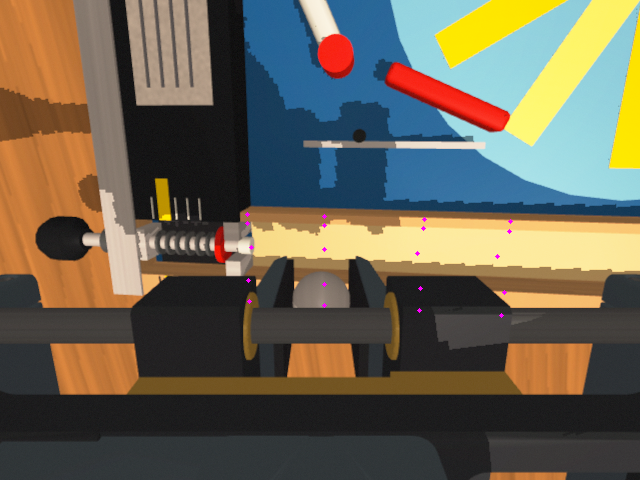

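Wrist view: lane runs horizontally around rows 215–280, ball in the jaws at (321,290), stop's plates at column ~237, collar (222,245), knob (63,238). Lane edges appear a few pixels above my prediction; zoom in on them.

Run:
```python
from h import *; from bench import r,optics
m=optics.camera_model("wrist"); im=optics.grab_frame("wrist"); cv2.imwrite("pics/w3raw.png",im)
c=cv2.resize(np.hstack([im[195:305,20:290],im[195:305,540:640]]),None,fx=2.16,fy=4,interpolation=cv2.INTER_NEAREST)
cv2.imwrite("pics/w3.png",c); print(c.shape)
for u in (270,400,520,600):
  print(u,[(v,*im[v,u].tolist()) for v in range(198,262 if u<300 else 305,3)])
```

```text
(440, 799, 3)
270 [(198, 88, 57, 19), (201, 88, 57, 21), (204, 85, 54, 15), (207, 58, 82, 110), (210, 54, 90, 130), (213, 60, 101, 145), (216, 67, 112, 161), (219, 66, 112, 161), (222, 72, 118, 161), (225, 82, 129, 163), (228, 81, 129, 162), (231, 139, 220, 248), (234, 138, 220, 248), (237, 137, 219, 248), (240, 136, 219, 248), (243, 137, 219, 248), (246, 137, 219, 248), (249, 139, 220, 248), (252, 136, 218, 248), (255, 121, 194, 236), (258, 81, 130, 163), (261, 80, 128, 162)]
400 [(198, 159, 111, 50), (201, 89, 59, 22), (204, 92, 61, 24), (207, 89, 59, 22), (210, 72, 76, 85), (213, 52, 88, 127), (216, 67, 115, 164), (219, 113, 192, 247), (222, 101, 175, 237), (225, 104, 177, 239), (228, 156, 232, 252), (231, 158, 234, 253), (234, 157, 233, 252), (237, 158, 234, 253), (240, 157, 233, 253), (243, 158, 232, 252), (246, 158, 232, 252), (249, 158, 232, 253), (252, 156, 232, 252), (255, 158, 233, 253), (258, 157, 233, 252), (261, 138, 215, 245), (264, 80, 129, 162), (267, 81, 130, 162), (270, 79, 128, 160), (273, 57, 95, 133), (276, 30, 36, 45), (279, 28, 27, 27), (282, 27, 27, 29), (285,
[... 958 characters left out ...]
6), (207, 86, 56, 18), (210, 86, 57, 19), (213, 86, 55, 19), (216, 62, 90, 118), (219, 52, 88, 124), (222, 68, 114, 163), (225, 117, 201, 250), (228, 117, 201, 250), (231, 116, 201, 250), (234, 157, 233, 252), (237, 156, 233, 252), (240, 155, 233, 252), (243, 155, 232, 252), (246, 159, 234, 253), (249, 159, 233, 253), (252, 159, 234, 252), (255, 157, 233, 252), (258, 158, 234, 253), (261, 158, 234, 253), (264, 156, 233, 252), (267, 159, 235, 253), (270, 83, 130, 162), (273, 79, 127, 161), (276, 81, 128, 162), (279, 79, 126, 161), (282, 55, 93, 133), (285, 53, 89, 127), (288, 55, 92, 130), (291, 54, 90, 128), (294, 53, 88, 125), (297, 109, 187, 246), (300, 111, 188, 246), (303, 83, 128, 179)]
```

View pics/w3.png

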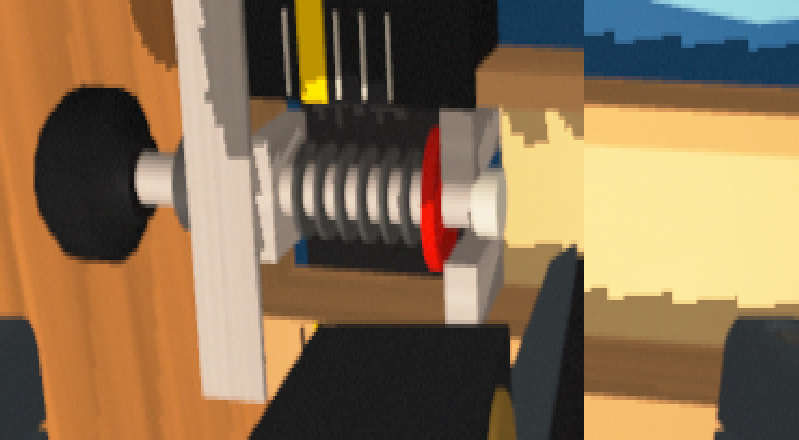

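The zoom confirms the prediction: guide top rows 221–229 at col 520 and wall top starting at 293 match to ≈1 mm; stop face at col ≈251 as predicted. Descend.

>>> move_arm(grip=[1,1,1,1,1,1], translation=[[25,1.2,0.4],[45,1.2,0.4],[50,1.2,0.4],[50,1.2,0.4],[50,1.2,0.4],[50,1.2,0.4]], spin=[0,0,0,0,0,0])

```text
clock: 7.35
position: [0.708, -0.0269, 0.1254]
orientation: [0.534, 0.464, -0.533, 0.465]
ft_force: [0.2, 0.2, -1.1]
opening: 0.0254
```

Run:
```python
from h import *; from bench import r,optics
st=r.read_state(); print(st["position"],st["opening"],st["ft_force"],plan(st,(.7076,-.0273,.102),-8.2))
```

```text
[ 0.7079889  -0.02685312  0.12543674] 0.02542354833562253 [ 0.16322122  0.22438791 -1.05010032] [[23.4, -0.4, 0.5], np.float64(0.05), np.float64(-29.95)]
```

>>> move_arm(grip=[1,1,1,-0.3,-0.4,-0.4,-0.4,-0.4], translation=[[15,-0.4,0.5],[27,-0.4,0.5],[27,-0.4,0.5],[27,-0.4,0.5],[27,-0.4,0.5],[27,-0.4,0.5],[27,-0.4,0.5],[27,-0.4,0.5]], spin=[0,0,0,0,0,0,0,0])

```text
clock: 8.35
position: [0.7071, -0.0273, 0.0977]
orientation: [0.533, 0.464, -0.533, 0.464]
ft_force: [0.2, -0.0, -0.3]
opening: 0.0636
```

>>> move_arm(grip=[-0.4,-0.4,-0.4,-0.4,-0.4,-0.4,-0.4], translation=[[-5,0,0],[-15,0,0],[-40,0,0],[-75,0,0],[-110,0,0],[-110,0,0],[-110,0,0]], spin=[0,0,0,0,0,0,0])

```text
clock: 9.22
position: [0.7069, -0.0273, 0.2076]
orientation: [-0.533, -0.464, 0.533, -0.464]
ft_force: [0.6, -0.5, 0.6]
opening: 0.064
```

Run:
```python
from h import *; from bench import r,optics
st=r.read_state(); print(st["position"],st["opening"],st["ft_force"],st["joint_pos"].round(2))
m=optics.camera_model("wrist"); im=optics.grab_frame("wrist"); cv2.imwrite("pics/w4.png",im)
a=np.radians(-8.2); X=np.array([np.cos(a),np.sin(a),0]); O=np.array([.57,-.0075,0])
x=.089+.0175; print("expected ball px",proj(m,O+X*x+[0,0,.085+x*.1139]))
kg=O-X*.044+[0,0,.061]; print("knob tcp",kg, plan(st,kg,81.8),plan(st,kg+[0,0,.1],81.8))
```

```text
[ 0.70692378 -0.02726594  0.20760434] 0.06402956188278032 [ 0.5688221  -0.46509002  0.5855703 ] [-0.12  0.62  1.12 -0.    1.4   0.02]
expected ball px [280.29956153 235.42756628]
knob tcp [ 0.52644985 -0.00122433  0.061     ] [[146.6, -182.3, -1.0], np.float64(-14.95), np.float64(15.05)] [[46.6, -182.3, -1.0], np.float64(-14.95), np.float64(15.05)]
```

View pics/w4.png

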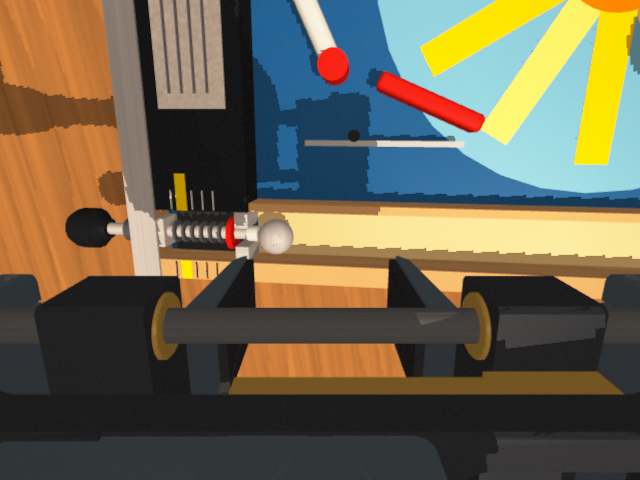

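Ball lies at the stop at (275,236), expected (280,235); plunger at rest; knob (90,228). Check the knob's position from this picture.

Run:
```python
from h import *; from bench import r,optics
m=optics.camera_model("wrist"); im=optics.grab_frame("wrist"); st=r.read_state()
g=im[190:270,60:125].max(2); mk=(g<45).astype(np.uint8); n,_,s,c=cv2.connectedComponentsWithStats(mk); i=1+s[1:,4].argmax()
x,y,w,h,A=s[i]; print(s[i]+[60,190,0,0,0],c[i]+[60,190]); q=(60+x+(w-1)/2,190+y+(h-1)/2)
print("knob bbox/centroid",plane(m,*q,.08),plane(m,*(c[i]+[60,190]),.08)," ball",plane(m,275,236,.097))
```

```text
[  66  208   49   39 1423] [ 89.07308503 227.15671117]
knob bbox/centroid [0.5212585  0.00147212 0.08      ] [0.52047728 0.00144871 0.08      ]  ball [ 0.6710057  -0.02243029  0.097     ]
```

>>> move_arm(grip=[-0.4,-0.4,-0.4,-0.4,-0.4,-0.4,-0.4,-0.4], translation=[[0,-30,0],[0,-60,0],[0,-95,0],[0,-125,0],[0,-155,0],[0,-185,0],[0,-185,0],[0,-185,0]], spin=[-1.7,-3.4,-5.1,-6.8,-8.5,-10.2,-11.9,-13.6])

```text
clock: 10.32
position: [0.5232, -0.0017, 0.2071]
orientation: [0.098, 0.701, -0.098, 0.7]
ft_force: [1.2, -0.1, -0.5]
opening: 0.0636
```

>>> move_arm(grip=[-0.4,-0.4,-0.4,-0.4,-0.4], translation=[[20,0,0],[45,0,0],[45,0,0],[45,0,0],[45,0,0]], spin=[-1.35,-1.35,-1.35,-1.35,-1.35])

```text
clock: 10.95
position: [0.5244, -0.0019, 0.1634]
orientation: [0.051, 0.705, -0.051, 0.706]
ft_force: [0.2, 0.7, 0.2]
opening: 0.0638
```

Run:
```python
from h import *; from bench import r,optics
m=optics.camera_model("wrist"); im=optics.grab_frame("wrist"); st=r.read_state(); cv2.imwrite("pics/w5.png",im)
print(st["position"],st["joint_pos"].round(2)); 
kg=np.array([.5235,0,.061]); print(proj(m,kg+[0,0,.019]),plan(st,kg,81.8))
```

```text
[ 0.5243205  -0.00187592  0.16336376] [-0.12  0.41  1.66 -0.    1.07 -1.54]
[322.62941831 243.81576081] [[102.4, 1.7, -1.2], np.float64(-0.0), np.float64(30.0)]
```

View pics/w5.png

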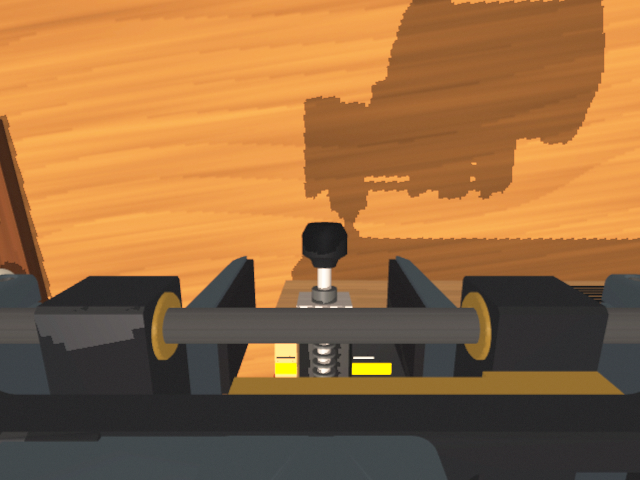

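Knob at (324.5,244), predicted (322.6,244): aligned within ~1.5 mm. Descend and grip.

>>> move_arm(grip=[-0.4,-0.4,-0.4,-0.4,-0.4], translation=[[30,3,-1],[60,3,-1],[90,3,-1],[102,3,-1],[102,3,-1]], spin=[0,0,0,0,0])

```text
clock: 11.62
position: [0.5233, 0.0013, 0.0606]
orientation: [0.051, 0.706, -0.051, 0.705]
ft_force: [0.1, -0.6, -0.6]
opening: 0.0638
```

>>> move_arm(grip=[0,0.2,0.4,1,1,1,1,1], translation=[[0,0,0],[0,0,0],[0,0,0],[0,0,0],[0,0,0],[0,0,0],[0,0,0],[0,0,0]], spin=[0,0,0,0,0,0,0,0], squeeze=50)

```text
clock: 12.62
position: [0.5235, 0.0007, 0.061]
orientation: [0.05, 0.705, -0.051, 0.705]
ft_force: [-1.3, -7.0, 4.8]
opening: 0.0307
```

Run:
```python
from h import *; from bench import r,optics
st=r.read_state(); print(st["position"],st["ft_force"],st["opening"],st["clock"])
X=np.array([np.cos(np.radians(-8.2))*np.cos(np.radians(6.5)),np.sin(np.radians(-8.2))*np.cos(np.radians(6.5)),np.sin(np.radians(6.5))])
for d in (.01,.02,.033): print(plan(st,st["position"]-X*d))
im=optics.grab_frame("wrist"); c=np.hstack([im[200:400,240:410],optics.grab_frame("top")[130:230,230:315].repeat(2,0).repeat(2,1)]); cv2.imwrite("pics/w6.png",cv2.resize(c,None,fx=2,fy=2))
```

```text
[0.5234633  0.00071865 0.06097983] [-1.26367238 -6.9645021   4.84411366] 0.030704185335869102 12.625
[[1.1, 0.0, -9.9]]
[[2.3, 0.0, -19.9]]
[[3.7, 0.0, -32.8]]
```

View pics/w6.png

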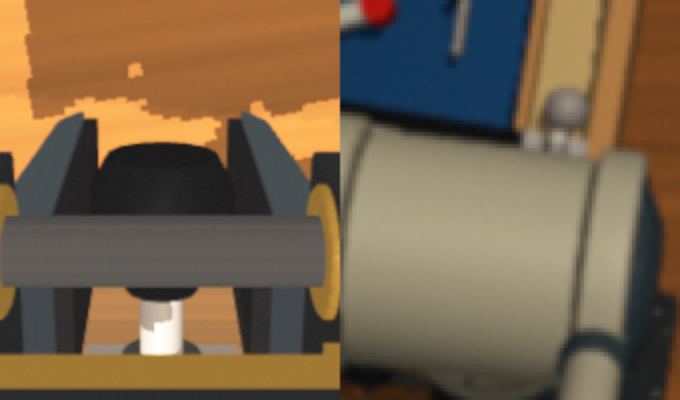

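Knob is held between the pads, ball sits at the stop in the lane. Pull out.

>>> move_arm(grip=[1,1,1,1,1,1,1,1], translation=[[0.3,0,-3],[0.7,0,-6],[1.1,0,-10],[1.5,0,-13],[1.9,0,-17],[2.3,0,-20],[2.3,0,-20],[2.3,0,-20]], spin=[0,0,0,0,0,0,0,0], squeeze=60)

```text
clock: 13.72
position: [0.5052, 0.0034, 0.0589]
orientation: [0.05, 0.704, -0.051, 0.706]
ft_force: [5.6, -6.7, 1.2]
opening: 0.0302
```

>>> move_arm(grip=[1,1,1,1,1,1,1,1], translation=[[0.3,0,-3],[0.7,0,-6],[1.1,0,-9],[1.4,0,-12.5],[1.4,0,-12.5],[1.4,0,-12.5],[1.4,0,-12.5],[1.4,0,-12.5]], spin=[0,0,0,0,0,0,0,0])

```text
clock: 14.72
position: [0.4934, 0.0051, 0.0576]
orientation: [0.05, 0.704, -0.051, 0.707]
ft_force: [6.1, -7.6, 0.3]
opening: 0.0303
```

Run:
```python
from h import *; from bench import r,optics
st=r.read_state(); print(st["position"],st["ft_force"],st["opening"],st["clock"])
p0=np.array([.52346,.00072,.06098]); print("pull",np.linalg.norm(st["position"]-p0))
w=optics.grab_frame("wrist"); s=optics.grab_frame("side"); c=np.hstack([cv2.resize(w[200:400,240:410],(340,400)),cv2.resize(s[160:240,290:370],(400,400),interpolation=cv2.INTER_CUBIC)]); cv2.imwrite("pics/w7.png",c); cv2.imwrite("pics/w7w.png",w); cv2.imwrite("pics/w7t.png",optics.grab_frame("top"))
```

```text
[0.49340173 0.00513589 0.05757835] [ 6.07402525 -7.59975596  0.26293884] 0.03033111146763727 14.725
pull 0.030570752716219132
```

View pics/w7.png

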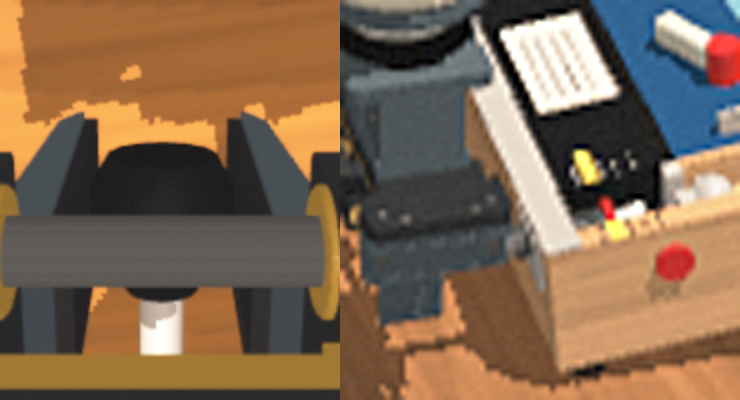

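Collar stands between the two yellow bands in the side view; knob unmoved in the pads (no slip). Quantify the collar's displacement from the first side picture.

```bash
cat > q.py <<'E'
from h import *; from bench import optics,r
s=optics.camera_model("side"); a=cv2.imread("pics/side0.png"); b=optics.grab_frame("side")
def red(im,x0,x1,y0,y1):
    c=im[y0:y1,x0:x1].astype(int); w=np.clip(c[...,2]-np.maximum(c[...,1],c[...,0])-90,0,None); yy,xx=np.mgrid[y0:y1,x0:x1]; return np.array([(w*xx).sum(),(w*yy).sum()])/w.sum(),(w>0).sum()
def yel(im,x0,x1,y0,y1):
    c=im[y0:y1,x0:x1].astype(int); w=np.clip(np.minimum(c[...,2],c[...,1])-c[...,0]-105,0,None); yy,xx=np.mgrid[y0:y1,x0:x1]; return np.array([(w*xx).sum(),(w*yy).sum()])/w.sum(),(w>0).sum()
X=R.from_euler("ZY",[-8.2,-6.5],degrees=True).apply([1,0,0]); M=np.array([.66,-.02,.107]); J=(proj(s,M)-proj(s,M-X*.05))/50
r0=red(a,350,364,192,204); r1=red(b,335,352,194,207); y1=yel(b,333,341,187,200),yel(b,340,350,201,211)
print(r0,r1,y1,"px/mm",J); print("travel mm",(r0[0]-r1[0])@J/(J@J))
A,B=y1[0][0],y1[1][0]; n=np.array([-(B-A)[1],(B-A)[0]]); print("collar up-lane of band line mm",(r1[0]-A)@n/(J@n)); print(r.read_state()["position"])
E
python3 q.py
```

```text
(array([353.57436709, 198.61392405]), np.int64(11)) (array([343.21919771, 201.57163324]), np.int64(9)) ((array([338.57446809, 192.4964539 ]), np.int64(17)), (array([344.44217687, 205.23469388]), np.int64(13))) px/mm [ 0.34636758 -0.08498569]
travel mm 30.175056065972907
collar up-lane of band line mm 1.2045266790840365
[0.49340786 0.00512875 0.05759015]
```

Both agree: ≈30.3 mm pulled. Another 2.5 mm.

>>> move_arm(grip=[1,1,1,1,1,1], translation=[[0.1,0,-1],[0.3,0,-2.5],[0.3,0,-2.5],[0.3,0,-2.5],[0.3,0,-2.5],[0.3,0,-2.5]], spin=[0,0,0,0,0,0])

```text
clock: 15.68
position: [0.4911, 0.0055, 0.0573]
orientation: [0.05, 0.704, -0.051, 0.707]
ft_force: [7.6, -7.6, 0.5]
opening: 0.0304
```

```bash
python3 q.py
python3 - <<'E'
from h import *; from bench import optics,r
p0=np.array([.52346,.00072,.06098]); st=r.read_state(); print("pull",np.linalg.norm(st["position"]-p0),st["ft_force"],st["clock"])
c=[cv2.resize(optics.grab_frame("side")[160:240,290:370],(400,400),interpolation=cv2.INTER_CUBIC),cv2.resize(optics.grab_frame("top")[130:210,240:320],(400,400),interpolation=cv2.INTER_CUBIC)]
cv2.imwrite("pics/w8.png",np.hstack(c))
E
```

```text
(array([353.57436709, 198.61392405]), np.int64(11)) (array([342.25105783, 201.4090268 ]), np.int64(10)) ((array([338.57819905, 192.49052133]), np.int64(17)), (array([344.50384615, 205.4       ]), np.int64(12))) px/mm [ 0.34636758 -0.08498569]
travel mm 32.70281214910655
collar up-lane of band line mm -1.0921009417423433
[0.49109147 0.00547849 0.05732144]
pull 0.03292036206658804 [ 7.77548483 -7.72965969  0.46956011] 15.725
```

View pics/w8.png

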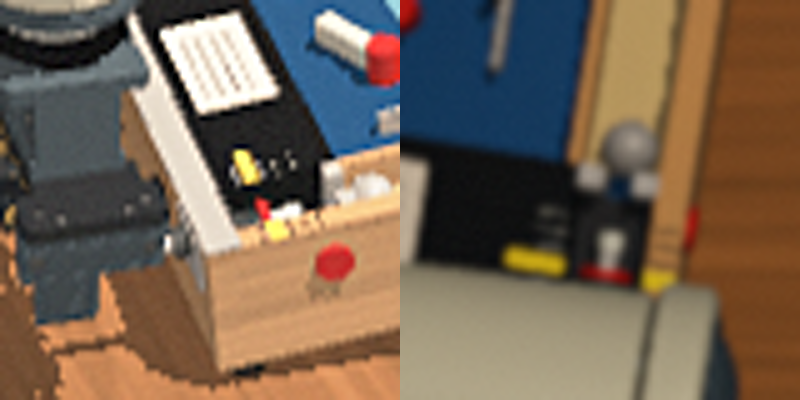

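Top view: ball lies against the stop, and the collar (605,272) is level with the two yellow bands ((535,260) and (657,280)). Hand in.

```bash
python3 -c "
from bench import r
print(r.job_done())"
```

```text
the job is handed in; nothing more can be done
None
```

I put the steel ball in the shooter lane, drew the plunger out to the yellow band, and handed the job in at about 15.7 s while still holding it there. No verdict is reported on hand-in.

- **Ball:** I let it go about 50 mm up-lane of the stop, and it rolled down to rest by the stop with the plunger still at rest. It lay about 4 mm nearer the front than I had predicted (275 against 280 px). I put that down to a cabinet position error of a few mm. The last pictures still show it lying at the stop.
- **Pull:** the arm's own travel gives 32.9 mm and the red collar's shift in the side view gives 32.7 mm, against a target of 33 ± 4 mm. A cruder comparison with the line between the two yellow bands puts the collar about 1 mm past the middle, still well inside the band. That check uses only a few pixels.
- **Grip:** the knob did not slip in the pads, checked at 30 mm of pull, and it is held with 60 N. The wrist also reads about 8 N of sideways force, probably because the grasp is 1–2 mm off centre.
- **Other objects:** I did not look at the white and black balls or the other things on the table again after lifting the steel ball. The force readings gave no sign that the arm touched them.

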